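# Index and pin a rotary lens mount, load it, clear the bench

### The job

Get the rotary lens mount ready for the next run. Turn the loose collar in its base until the hole in its lug lies over the index hole of the base, push the index pin through both until it is fully home, and only then lay the lens tube lengthwise in the V saddle on top of the collar. Also clear the bench: the hand tools lying about (screwdriver, cutters, tweezers, as many as are there) go into the shallow metal tray, the standing vials and the dropper bottle into the deeper white box; leave the mouse where it is.

Things in the scene. Friction and masses are not known exactly. Their poses are not given: they have to be found in the camera images.
- mount_base: Grey rectangular base plate of the rotary mount, 144 x 112 x 26 mm, fixed. Its origin lies at table height under the axis of its 46 mm bore (the collar turns in this bore); x points from the bore to the index hole (the plate reaches from x = -60 to +84 mm, y = +-56 mm), z up.
- base_hole (a point): Mouth of the index hole of the base: 15 mm wide, vertical, 22 mm deep, 50 mm from the bore axis along the base's x, at the base's top face (26 mm above the table). Radius 50 mm, the same as the lug hole.
- collar: Loose collar, 0.35 kg, turning freely in the base: hub 43.6 mm wide, 22 mm deep in the bore (2 mm play); dark disc 72 mm wide, 10 mm thick, just above the base, with a 34 x 34 mm lug of the same thickness on one side; aluminium V saddle on top. Not held down; light friction. Origin on the axis under the disc (26 mm above the table when seated); x points to the lug, z up.
- saddle (a point): Middle of the V groove's bottom, 40 mm above the collar's origin. The saddle is a straight-sided bar along the collar's x, 52 mm long, 24 mm wide, from 10 to 46 mm above the origin; pinch it across its width from above to turn the collar. The groove is as wide as the bar, flanks at 30 degrees; a tube in it has its axis 57 mm above the collar's origin.
- lug_hole (a point): Hole of the lug: 15 mm wide, vertical, right through the 10 mm lug, 50 mm from the collar's axis along its x; the point is at the lug's underside.
- pin: Steel index pin, 80 g, parked upright in a fixed grey block (50 x 50 x 40 mm). Shank 12 mm thick, 31 mm long, with a round tip; shoulder disc 26 mm wide, 4 mm thick; above it a black square head 18 x 18 mm, z = 4 to 34 mm, to grip. Origin at the shoulder's underside on the axis, z up, x and y square to the head's faces. Fully home, the shoulder lies on the lug (36 mm above the table).
- lens_tube: Black cylindrical lens tube, 31 mm in diameter and 58 mm long, 45 g, lying on its side on the table. Origin at the middle of its underside as it lies at the start (15.5 mm below its axis); its cylinder axis is 0.14 rad off its own x, so use the two end points.
- tube_end_a (a point): Centre of one end face of the lens tube (on its axis).
- tube_end_b (a point): Centre of the other end face of the lens tube (on its axis).
- tool_tray: Shallow aluminium tray for the hand tools, fixed, 240 x 170 x 28 mm, walls and floor 3 mm. Origin at the middle of its underside, x along its length, z up. May stand to the left or to the right.
- bottle_box: Deeper white plastic box for vials and bottles, fixed, 150 x 150 x 50 mm, walls and floor 4 mm. Origin at the middle of its underside, z up. Stands on the side where the tray is not.
- driver_yellow: Screwdriver with a yellow handle, about 185 mm long, 23 mm thick at the handle, 75 g, lying flat; may be absent. Origin at the middle of its underside (middle of the whole length).
- driver_yellow_grip (a point): Middle of the screwdriver's handle, on its axis, 11.5 mm up: the place to grip, across the handle (23 mm wide), near its centre of mass.
- driver_yellow_tip (a point): Tip of the screwdriver's blade, 142 mm from driver_yellow_grip.
- pliers: Pair of hand cutters with two dipped red handles, 160 x 45 x 16 mm, 0.21 kg, lying flat and rigid; may be absent. Origin at the middle of its underside, x along its length to the jaws.
- pliers_grip (a point): Point between the handles near the joint, 8 mm up: grip here across both handles (about 39 mm wide).
- pliers_tip (a point): Tip of the cutters' jaws, 90 mm from pliers_grip.
- tweezers: Steel tweezers, 90 mm long, 11 mm wide over both legs, 9 mm high as they lie, 16 g, rigid; may be absent. Origin at the middle of the underside.
- tweezers_grip (a point): Middle of the tweezers between both legs, 4.5 mm up: the place to grip, across both legs (11 mm wide).
- tweezers_tip (a point): The open tip end of the tweezers, 46 mm from tweezers_grip.
- vial_pale: Round sample vial with a pale cap, 29 mm in diameter, 64 mm tall, 32 g, standing upright; may be absent. Origin at the middle of its underside, z up.
- vial_blue: Round sample vial with a blue cap, 29 mm in diameter, 64 mm tall, 38 g, standing upright; may be absent. Origin at the middle of its underside, z up.
- dropper: White dropper bottle with a red nozzle, body 38 mm in diameter up to 78 mm, nozzle up to 104 mm, 60 g, standing upright; may be absent. Origin at the middle of its underside, z up.
- mouse: Black computer mouse, 110 x 63 x 33 mm, loose, behind the work; to be left alone. Origin at the middle of its underside.

How it is judged:
By the outcome, as a careful person would: the job done as asked, in the order asked, and still so for the second after the job is handed in, with the robot touching nothing.
Of driver_yellow, pliers, tweezers, vial_pale, vial_blue, dropper only 4 to 6 are there at a start; the rules pass over those that are not, and their reading is None.
At some moment in a run one of pliers, tweezers may be knocked a few centimetres aside while the robot is not near it.
It also fails if it takes over 210 s, if anything falls off the work surface, if the arm or the gripper's body presses on something with over 40 N, if the wrist force passes 120 N, or if a joint passes its speed limit or range.

### The arm

A 7-joint arm with a two-finger parallel gripper is mounted at the origin on a cart in front of the work surface, level with it; the furniture and walls round the work are solid. World frame = base frame: x ahead of the robot, y to its left, z up, the work surface at z = 0. Lengths are in mm, angles in rad, forces in N, time in s.
With the tool pointing down it reaches from about 350 to 775 mm from the base axis. Payload 3.1 kg.
Tool frame: the origin (TCP) lies midway between the tips of the shut fingers; the grasp point (between the pads) lies 19 mm behind it; z points along the fingers, y is the line along which they close (so a half turn about z gives the same grasp; the last joint's range is limited). The gripper opens to 85 mm and grips with 20 to 120 N. Pads are 22 mm wide; open, the fingers measure 114 mm over their backs; the gripper's body (76 mm by 85 mm) begins 54 mm behind the grasp point. The pads swing forward as they close: fully open they stand 13 mm farther back than shut.
Start: joints at [1.083, 0.311, 0.014, 1.512, -0.004, 1.319, -0.027], TCP at [237.182, -496.248, 231.304] pointing down, gripper open.
Joint ranges: [-2.7, 2.7], [-0.3, 1.91], [-1.27, 1.3], [0.12, 2.57], [-1.44, 4.58], [0.2, 2.03], [-3.05, 3.05]. Speed limits (rad/s): [2.79, 2.79, 3.14, 3.14, 3.14, 3.14, 3.14].

### API

Orientations are given as [roll, pitch, yaw] about the fixed x, y, z axes, in that order (R = Rz(yaw) Ry(pitch) Rx(roll)).
In Python, from cell import robot, fingers, solver, vision, finish_job, models, get_clock, get_joint_pos, get_dq, get_joint_torque, get_tcp_pos, get_tcp_rot, get_contact_force, get_wrist_torque, get_grip_width, get_finger_force gives the robot as it stands. Calls block until the motion is done:
- robot.movep(position, orientation): joint-space move of the TCP to a pose.
- robot.movel(position, rotation=None, velocity=150): straight line of the TCP; rotation=None keeps the orientation; velocity is the mean speed in mm/s.
- robot.set_joints(angles): joint-space move.
- fingers.move_gripper(opening): finger opening in mm; the grip force is fixed at half the most; returns when the fingers have stopped.
- robot.sleep(seconds).
- solver.inverse_kinematics(position, orientation): joint angles nearest the present ones, or None.
- vision.snapshot(name): name is "side" or "top"; returns a dict with "image" (420x560x3 uint8, blue, green, red), "fx", "fy", "cx", "cy" (pixels), "R" (3x3) and "t" (3): a world point X has camera coordinates R X + t. Camera axes: x right, y down, z forward; pixel columns grow to the right and rows downward; lengths in mm; the calibration is good to about 2 mm. A picture is of the moment at which its call begins. There is no depth.
A pose or a line that the arm cannot do raises robot.Unreachable and nothing moves.
- finish_job(): hands the job in; it is judged then, once.
Trained networks look in a picture, given as the dict that the camera call returned (one of the last four; its "shot" number tells which), for a name from the list of things; names that differ only in an ending like _2 or _b are one class to them, and where a whole thing is asked for, a point or a joint stands for the part that bears it (a point fixed in the world has none). Each returns a list of dicts, best first, with "p" (0 to 1); they miss things now and then, are a little off and sometimes report something else, mostly with a low value. They report only what shows in the picture. A call takes as long as a camera call.
- models.recognise(picture, target): "box" ([left, top, width, height] in pixels, round what is visible of it).
- models.silhouettes(picture, target): "mask" (420x560 bool, what is visible of it) and "box" ([left, top, width, height] in pixels, round what is visible of it).
- models.place_of(picture, target): "at" ([column, row] in pixels: a listed point, or the origin of a listed thing).
Readings, each from a call of its own:
- get_clock(): time.
- get_joint_pos(): joint angles.
- get_dq(): joint speeds.
- get_joint_torque(): joint torques, N m.
- get_tcp_pos(): TCP position.
- get_tcp_rot(): TCP orientation.
- get_contact_force(): force on the tool from outside, world axes, zero at the start.
- get_wrist_torque(): the same for the moment, N m.
- get_grip_width(): finger opening in mm.
- get_finger_force(): force on a finger pad.
Only numpy, scipy, OpenCV 4.12 (cv2) and the standard library are available. Lean on these libraries where they do the work, as an engineer would, in place of code of your own. Each camera call takes 0.05 s, during which the arm holds its last target. There are 200 camera calls.

## Working session

There is one attempt and no reset: what is moved stays moved. The work goes in short steps, each a Python script; the robot and the scene stay as the last script left them, time stands still between calls to the robot, and variables do not carry over. Pictures are saved under pics/ and viewed, at most 14 in all, crops included, and the job is handed in when it is done.

```bash
ls; mkdir -p pics
cat > h.py <<'E'
import numpy as np, cv2
from cell import *
def snap(n,f=None):
    s=vision.snapshot(n)
    if f: cv2.imwrite('pics/'+f,s['image'])
    return s
def ray(s,px):
    R=np.array(s['R']);t=np.array(s['t'])
    return -R.T@t, R.T@np.array([(px[0]-s['cx'])/s['fx'],(px[1]-s['cy'])/s['fy'],1])
def atz(s,px,z):
    o,d=ray(s,px); return o+d*(z-o[2])/d[2]
def proj(s,X):
    c=np.array(s['R'])@np.array(X)+np.array(s['t']); return [s['fx']*c[0]/c[2]+s['cx'],s['fy']*c[1]/c[2]+s['cy']]
def find(s,name,z,pmin=0.0):
    r=models.place_of(s,name)
    return [(round(float(q['p']),2),np.round(q['at'],1).tolist(),np.round(atz(s,q['at'],z)[:2],1).tolist()) for q in r[:2] if q['p']>=pmin]
E
python3 - <<'E'
from h import *
a=snap('top','t0.png');b=snap('side','s0.png')
print(get_clock(),get_tcp_rot())
for s in (a,b): print(s['fx'],ray(s,[280,210]))
Z=dict(mount_base=0,base_hole=26,collar=26,saddle=66,lug_hole=26,pin=40,lens_tube=0,tube_end_a=15.5,tube_end_b=15.5,tool_tray=0,bottle_box=0,driver_yellow_grip=11.5,driver_yellow_tip=11,pliers_grip=8,pliers_tip=8,tweezers_grip=4.5,tweezers_tip=4.5,vial_pale=0,vial_blue=0,dropper=0,mouse=0)
for k,z in Z.items(): print(k,find(a,k,z),'|',find(b,k,z))
print(get_clock())
E
```

```text
pics
0.1 [-3.13943793e+00  6.44262863e-05  4.45883447e-01]
400.2069167194891 (array([ 445.01752243,    3.82906777, 1029.12770114]), array([ 0.15438674,  0.01512021, -0.98791356]))
449.1163065743039 (array([ 380.09379167, -889.31668927,  906.45082897]), array([ 0.17573917,  0.71693249, -0.6747128 ]))
mount_base [(0.64, [274.5, 203.3], [623.8, 33.6])] | [(0.69, [279.8, 226.9], [598.0, 4.2])]
base_hole [(0.7, [278.3, 182.8], [672.5, 22.3])] | [(0.66, [298.8, 211.9], [660.0, 24.6])]
collar [(0.89, [279.4, 205.5], [613.4, 20.5])] | [(0.8, [281.1, 216.6], [605.6, 18.3])]
saddle [(0.69, [277.8, 202.1], [615.2, 23.6])] | [(0.97, [283.6, 202.9], [616.1, 30.0]), (0.71, [283.5, 184.9], [635.9, 107.7])]
lug_hole [(0.59, [291.8, 197.7], [632.9, -11.4])] | [(0.74, [284.3, 200.2], [632.4, 84.9]), (0.71, [293.5, 223.3], [632.6, -17.1])]
pin [(0.48, [179.2, 190.5], [654.6, 273.2]), (0.36, [213.8, 203.2], [620.2, 185.1])] | [(0.62, [274.6, 158.4], [649.9, 278.6]), (0.34, [267.1, 178.3], [602.7, 182.8])]
lens_tube [(0.59, [215.7, 202.4], [629.3, 187.5])] | [(0.77, [273.9, 185.0], [626.3, 193.3]), (0.18
[... 1174 characters left out ...]
.53, [211.1, 272.5], [448.3, 196.8])] | [(0.61, [292.4, 223.8], [635.1, 3.0]), (0.53, [216.0, 192.3], [441.8, 198.9])]
vial_pale [(0.55, [359.8, 217.5], [582.1, -186.6]), (0.54, [359.9, 185.8], [665.9, -190.9])] | [(0.63, [287.5, 274.5], [574.5, -170.4])]
vial_blue [(0.67, [393.0, 193.1], [644.7, -276.1]), (0.38, [228.8, 262.6], [472.5, 152.6])] | [(0.76, [322.0, 304.0], [632.1, -279.9])]
dropper [(0.53, [362.6, 185.0], [667.9, -198.1]), (0.24, [294.7, 196.7], [640.3, -19.5])] | [(0.96, [326.1, 273.1], [672.4, -190.8]), (0.7, [272.7, 184.5], [623.2, 196.7])]
mouse [(0.24, [154.9, 269.8], [457.6, 341.6])] | [(0.76, [353.3, 250.4], [768.9, -133.9]), (0.51, [321.0, 303.9], [629.8, -279.0])]
2.2
```

Run:
```python
import cv2
a=cv2.imread('pics/t0.png')[150:320,100:500];cv2.imwrite('pics/t0c.png',cv2.resize(a,None,fx=2,fy=2,interpolation=2))
a=cv2.imread('pics/s0.png')[130:400,160:420];cv2.imwrite('pics/s0c.png',cv2.resize(a,None,fx=2.2,fy=2.2,interpolation=2))
```

```text
(no output)
```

View pics/t0c.png

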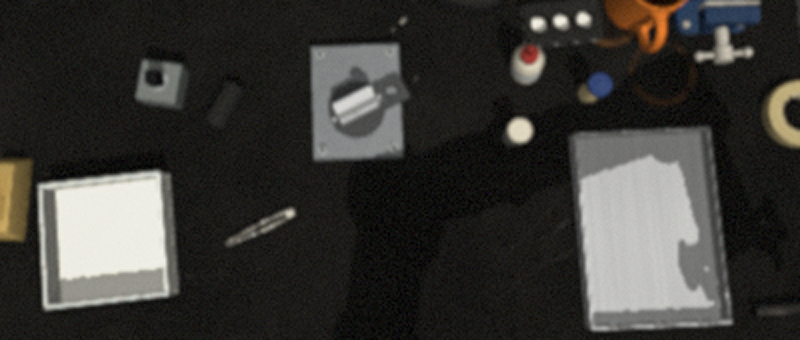

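View pics/s0c.png

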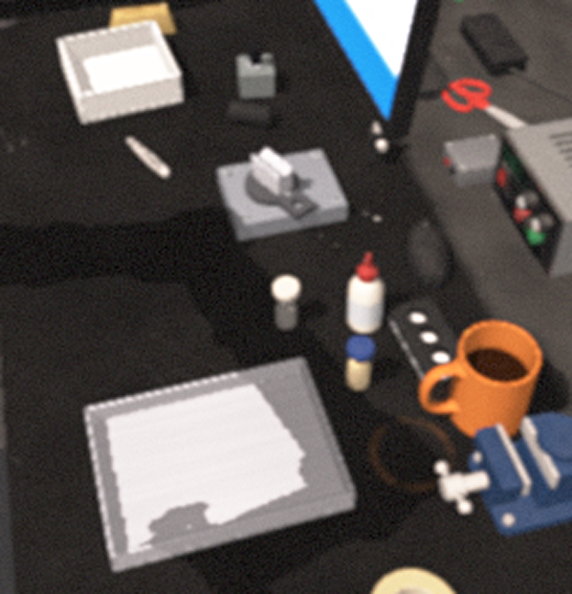

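The top view shows the base around (278,200), pin block at (180,190), tube at (212,201) and tweezers at (230,264). The dropper is at (363,183), the blue vial near (397,194) and the pale vial at (360,215), with the tray on the right and the box on the left. There is no screwdriver or cutters. The red scissors far back are background.

Next I'll fit the base edges and triangulate the rest.

```bash
cat >> h.py <<'E'
from scipy.optimize import least_squares
def edges(s,pose,segs,z,w=4):
    """residual (px) of strongest bright-inside edge along each segment"""
    g=cv2.GaussianBlur(cv2.cvtColor(s['image'],cv2.COLOR_BGR2GRAY).astype(np.float32),(0,0),.8)
    x,y,a=pose;c,sn=np.cos(a),np.sin(a)
    W=lambda p:np.array([x+c*p[0]-sn*p[1],y+sn*p[0]+c*p[1],z])
    out=[]
    for p,q in segs:
        p,q=np.array(p,float),np.array(q,float)
        for k in np.linspace(.08,.92,25):
            m=p+(q-p)*k; n=m*0
            d=(q-p)/np.linalg.norm(q-p); n=np.array([d[1],-d[0]]); n*=np.sign(n@m)
            u=np.array(proj(s,W(m)));v=np.array(proj(s,W(m+n)))-u; v/=np.linalg.norm(v)
            r=np.arange(-w,w+.01,.25)
            pr=cv2.remap(g,(u[0]+r*v[0]).astype(np.float32)[None],(u[1]+r*v[1]).astype(np.float32)[None],1)[0]
            dg=-np.gradient(pr); i=int(np.argmax(dg))
            wgt=np.clip(dg-0.5*dg[i],0,None)*(abs(r-r[i])<1.5)
            out.append((m,(wgt*r).sum()/wgt.sum() if wgt.sum()>0 else 0,dg[i]))
    return out,W
def fitrect(views,pose,z,iters=6):
    pose=np.array(pose,float)
    for it in range(iters):
        obs=[]
        for s,segs in views:
            o,W=edges(s,pose,segs,z,4 if it<3 else 2.5)
            med=np.median([q[2] for q in o])
            for m,r,st in o:
                if st<.4*med: continue
                obs.append((s,m,r))
        def res(dp):
            P=pose+dp;c,sn=np.cos(P[2]),np.sin(P[2]);c0,s0=np.cos(pose[2]),np.sin(pose[2]);R=[]
            for s,m,r in obs:
                n=np.array([np.sign(m[0])*(EDGE(m)==0),np.sign(m[1])*(EDGE(m)==1)])
                f=lambda p,P,c,sn:np.array(proj(s,[P[0]+c*p[0]-sn*p[1],P[1]+sn*p[0]+c*p[1],z]))
                u=f(m,pose,c0,s0);v=f(m+n,pose,c0,s0)-u;v/=np.linalg.norm(v)
                R.append((f(m,P,c,sn)-u)@v-r)
            return np.array(R)
        EDGE=lambda m:1 if abs(abs(m[1])-56)<.1 else 0
        sol=least_squares(res,[0,0,0],x_scale=[1,1,.02],loss='soft_l1',f_scale=.3)
        pose=pose+sol.x
    return pose,np.sqrt(np.mean(res(sol.x)**2)),len(obs)
L=((-60,56),(84,56));Rr=((-60,-56),(84,-56));T=((84,-56),(84,56))
def tri(rs):
    A=0;b=0
    for o,d in rs:
        d=d/np.linalg.norm(d);P=np.eye(3)-np.outer(d,d);A=A+P;b=b+P@o
    return np.linalg.solve(A,b)
E
python3 - <<'E'
from h import *
a=snap('top');b=snap('side')
p0=[615,22,0.0]
for v in ([(a,[L,Rr,T])],[(b,[L,T])],[(a,[L,Rr,T]),(b,[L,T])]):
    p,e,n=fitrect(v,p0,26); print(np.round(p,4),e,n, 'hole',np.round(p[:2]+50*np.array([np.cos(p[2]),np.sin(p[2])]),1))
im=a['image'].copy();big=cv2.resize(im,None,fx=6,fy=6,interpolation=2)
c,sn=np.cos(p[2]),np.sin(p[2])
pt=lambda x,y,z=26,s=a:tuple(int(round(6*q+2.5)) for q in proj(s,[p[0]+c*x-sn*y,p[1]+sn*x+c*y,z]))
big2=cv2.resize(b['image'],None,fx=6,fy=6,interpolation=2)
for B,s in((big,a),(big2,b)):
    cv2.polylines(B,[np.array([pt(-60,-56,26,s),pt(84,-56,26,s),pt(84,56,26,s),pt(-60,56,26,s)])],True,(0,255,0),1)
    cv2.circle(B,pt(50,0,26,s),3,(0,0,255),-1);cv2.circle(B,pt(0,0,26,s),3,(0,0,255),-1)
u=pt(0,0);v=pt(0,0,26,b)
cv2.imwrite('pics/base.png',np.hstack([big[u[1]-280:u[1]+220,u[0]-200:u[0]+200],big2[v[1]-250:v[1]+250,v[0]-200:v[0]+200]]))
E
```

```text
[6.171704e+02 2.419370e+01 1.750000e-02] 0.4493894577824534 72 hole [667.2  25.1]
[6.147773e+02 2.591330e+01 1.400000e-02] 0.7627885208732809 49 hole [664.8  26.6]
[6.159564e+02 2.454410e+01 2.140000e-02] 0.6462231008090412 120 hole [665.9  25.6]
```

View pics/base.png

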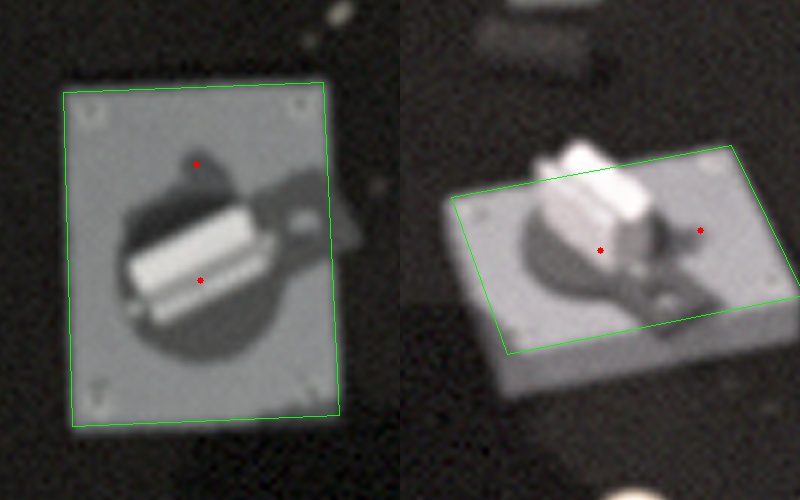

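The base fits well, at about (616, 24.5) with yaw 0.02. The lug points to about -62°, with its hole at pixel (305,221) in the top half of the crop. Next I'll grip the saddle and turn it.

```bash
cat >> h.py <<'E'
def down(yaw): return [np.pi,0,yaw]
def wrap(a): return (a+np.pi)%(2*np.pi)-np.pi
def bestyaw(pos,yaw):
    c=[]
    for y in (yaw,yaw+np.pi):
        j=solver.inverse_kinematics(list(pos),down(wrap(y)))
        if j is not None: c.append((abs(j[6]),wrap(y),np.round(j,2)))
    c.sort(key=lambda q:q[0]); return c
E
python3 - <<'E'
from h import *
th=np.radians(-61.5)
for t in (th,0.02): print(bestyaw([616,24.5,180],t))
print(bestyaw([652,275,180],0),bestyaw([652,275,180],1.57))
a=snap('top');b=snap('side')
A=cv2.resize(a['image'][165:225,160:235],None,fx=5,fy=5,interpolation=2);B=cv2.resize(b['image'][135:195,250:310],None,fx=5,fy=5,interpolation=2)
o=np.hstack([A,B]);cv2.imwrite('pics/pin.png',np.clip(o.astype(float)*1.6,0,255).astype(np.uint8))
for n in('pin','lens_tube'):
  for s in(a,b):
    r=models.silhouettes(s,n)
    for q in r[:2]:
        m=q['mask'].astype(np.uint8);M=cv2.moments(m,True);print(n,round(q['p'],2),q['box'],M['m10']/M['m00'],M['m01']/M['m00'])
E
```

```text
[(np.float64(0.13176071945454668), np.float64(2.0682151636132806), array([ 0.41,  0.59, -0.77,  1.38,  0.41,  1.34,  0.13])), (np.float64(2.803336360157745), np.float64(-1.0733774899765125), array([ 0.1 ,  0.49, -0.25,  1.39,  0.12,  1.28, -2.8 ]))]
[(np.float64(1.2518064176289043), -3.1215926535897935, array([ 0.38,  0.57, -0.71,  1.38,  0.37,  1.32,  1.25])), (np.float64(1.771180935367352), 0.020000000000000018, array([ 0.2 ,  0.51, -0.41,  1.39,  0.21,  1.29, -1.77]))]
[(np.float64(0.7970120018417949), -3.141592653589793, array([ 0.  ,  0.84, -0.94,  1.05,  0.64,  1.52,  0.8 ])), (np.float64(2.2694006149992876), 0.0, array([-0.07,  0.78, -0.74,  1.05,  0.49,  1.47, -2.27]))] [(np.float64(0.748002125012855), 1.5700000000000003, array([-0.02,  0.82, -0.87,  1.05,  0.59,  1.5 , -0.75])), (np.float64(2.315118929730819), -1.5715926535897928, array([ 0.04,  0.89, -1.08,  1.05,  0.76,  1.57,  2.32]))]
pin 0.65 [173.0, 185.4, 10.4, 11.4] 177.625 190.0
pin 0.16 [386.6, 211.9, 76.1, 105.5] 424.1423279669469 264.3886593531842
pin 0.43 [268.6, 197.9, 34.1, 35.0] 285.11917098445593 214.17789291882556
lens_tube 0.53 [203.8, 190.6, 13.9, 22.4] 211.58793969849245 202.69849246231155
lens_tube 0.36 [390.7, 185.2, 14.5, 16.6] 396.7142857142857 193.96273291925465
lens_tube 0.43 [263.3, 175.9, 18.8, 11.4] 271.9022988505747 181.3505747126437
```

View pics/pin.png

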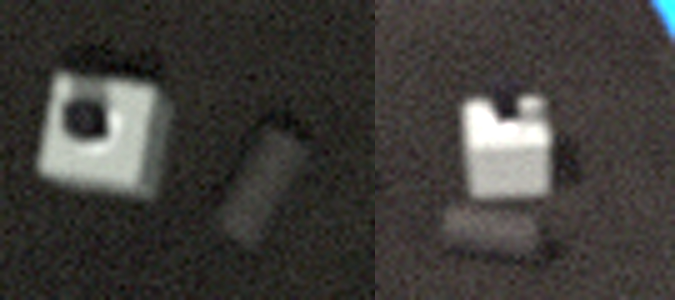

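In this crop (top half, 5x, origin (160,165)) the pin block's top face is centred near (99,131), with the head at (85,118). The tube runs from (285,140) to (237,232), and the block is turned about -7°.

Now the collar turn.

Run:
```python
from h import *
c0=[616,24.5]; yaw=np.radians(-61.5)+np.pi
t=get_clock()
robot.movep([*c0,190],down(yaw)); print('t',get_clock()-t)
robot.movel([*c0,110],velocity=150)
robot.movel([*c0,46],velocity=80)
print(get_tcp_pos(),get_contact_force())
fingers.move_gripper(15)
print('w',get_grip_width(),get_finger_force(),np.round(get_contact_force(),1),np.round(get_wrist_torque(),2),get_clock())
j=np.array(get_joint_pos()); 
d=np.radians(61.5)+0.019
j[6]+=d
robot.set_joints(j.tolist())
print(get_tcp_pos(),get_tcp_rot(),get_grip_width(),np.round(get_contact_force(),1),np.round(get_wrist_torque(),2),get_clock())
```

```text
t 2.3000000000000003
[616.54143924  24.75291865  46.53779274] [-0.15188025  0.0204717   0.40020975]
w 23.74936327907488 58.1554581900906 [-2.8 -0.8  3.8] [-0.14  0.52  0.01] 7.1333
[615.7925727   24.94895023  46.27410759] [ 3.14118340e+00 -2.98345025e-04 -3.12308154e+00] 23.75809432647286 [0.2 0.7 1.1] [0.3  0.11 0.02] 8.15
```

Run:
```python
from h import *
fingers.move_gripper(60)
p=get_tcp_pos();robot.movel([p[0],p[1],150],velocity=120)
robot.movep([450,330,260],down(-0.13+np.pi))
a=snap('top');b=snap('side')
print(get_clock())
for s,px in((a,[179.4,190.8]),): print(atz(s,px,40))
for px in ([57,73],[160,85],[142,190],[38,178]): print(np.round(atz(a,[px[0]/5+160-.4,px[1]/5+165-.4],40),1))
print('head',find(a,'pin',40),find(b,'pin',40))
for s,px in((a,(85,118)),(b,(130,100))):
    q=[px[0]/5+(160 if s is a else 250)-.4,px[1]/5+(165 if s is a else 135)-.4]; print(q,atz(s,q,60),atz(s,q,74))
for n in('lug_hole','base_hole'): print(n,find(a,n,26),find(b,n,26))
u=proj(a,[616,24.5,26]);v=proj(b,[616,24.5,26])
cr=lambda s,u:cv2.resize(s['image'][int(u[1])-45:int(u[1])+35,int(u[0])-33:int(u[0])+33],None,fx=6,fy=6,interpolation=2)
cv2.imwrite('pics/turn.png',np.hstack([cr(a,u),cr(b,v)]))
```

```text
11.075
[653.77531564 272.67703278  40.        ]
[684.3 294.8  40. ]
[677.  242.1  40. ]
[623.  250.2  40. ]
[630.2 303.   40. ]
head [(0.47, [180.7, 188.7], [659.1, 269.5]), (0.38, [391.8, 194.1], [634.4, -262.1])] [(0.42, [277.8, 157.3], [661.5, 281.8])]
[176.6, 188.2] [656.28300767 274.36764223  60.        ] [653.23107057 270.45944722  74.        ]
[275.6, 154.6] [651.73825373 271.04111544  60.        ] [647.24534955 251.8492041   74.        ]
lug_hole [(0.6, [208.9, 270.9], [452.3, 198.3]), (0.57, [278.7, 188.7], [657.0, 21.6])] [(0.73, [299.2, 210.7], [662.5, 29.3]), (0.63, [281.7, 183.0], [645.0, 165.6])]
base_hole [(0.85, [280.7, 183.4], [670.8, 16.2])] [(0.76, [298.9, 213.5], [658.4, 18.0]), (0.34, [213.7, 193.9], [432.5, 167.2])]
```

View pics/turn.png

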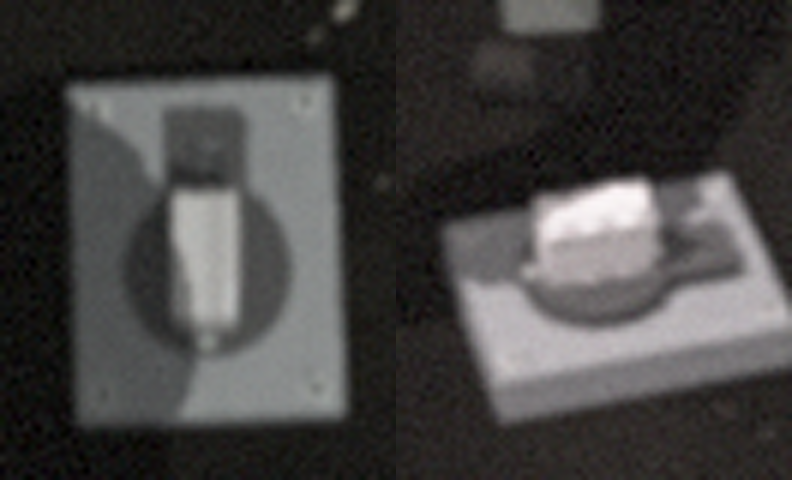

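The collar's lug now points along the base's +x, and the saddle is parallel to the plate. For the pin, I'll pre-centre it with a cross pinch, then grip it.

Run:
```python
from h import *
P=[653.5,272.5]; y0=-0.138+np.pi
robot.movep([*P,130],down(y0-np.pi/2))
fingers.move_gripper(50)
robot.movel([*P,50],velocity=100)
print(np.round(get_contact_force(),1))
fingers.move_gripper(22);print(get_grip_width(),get_finger_force(),np.round(get_contact_force(),1))
fingers.move_gripper(10);print(get_grip_width(),get_finger_force(),np.round(get_contact_force(),1),get_tcp_pos())
fingers.move_gripper(45)
robot.movel([*P,85],velocity=120)
robot.movel([*P,86],down(y0),velocity=5) if False else robot.movep([*P,86],down(y0))
robot.movel([*P,50],velocity=100)
fingers.move_gripper(10);print(get_grip_width(),get_finger_force(),np.round(get_contact_force(),1),get_tcp_pos(),get_clock())
```

```text
[-0.7 -0.3  0.2]
21.859725710161694 0.0 [ 0.2 -0.5 -0.5]
17.73046310554786 58.802208825945854 [ 0.3 -0.2  3. ] [653.83625876 272.70262945  50.57404611]
16.714123040330012 60.76435089111328 [-0.8  1.1  3.6] [654.11159305 272.99390226  51.21649066] 17.2917
```

Run:
```python
from h import *
p=get_tcp_pos();robot.movel([p[0],p[1],130],velocity=120)
H=[666.3,25.6]; y=0.019+np.pi
robot.movep([*H,130],down(wrap(y)))
robot.movel([*H,82],velocity=120)
print(get_tcp_pos(),get_tcp_rot(),get_grip_width(),np.round(get_contact_force(),1),get_clock())
a=snap('top');b=snap('side')
u=proj(a,[*H,60]);v=proj(b,[*H,40])
cr=lambda s,u:cv2.resize(s['image'][int(u[1])-35:int(u[1])+35,int(u[0])-33:int(u[0])+33],None,fx=6,fy=6,interpolation=2)
o=np.hstack([cr(a,u),cr(b,v)]);cv2.imwrite('pics/ins.png',np.clip(o*1.5,0,255).astype(np.uint8))
print(v,proj(b,[*H,41]),proj(b,[*H,36]))
```

```text
[666.37794223  26.85126851  82.0648491 ] [ 3.14091182e+00  8.47199246e-05 -3.12105307e+00] 16.677465794151974 [-0.4  0.3 -0.7] 19.6333
[np.float64(300.9189781342751), np.float64(207.71849491773455)] [np.float64(300.92726901799676), np.float64(207.46024503567847)] [np.float64(300.8859005696682), np.float64(208.7488165873215)]
```

View pics/ins.png

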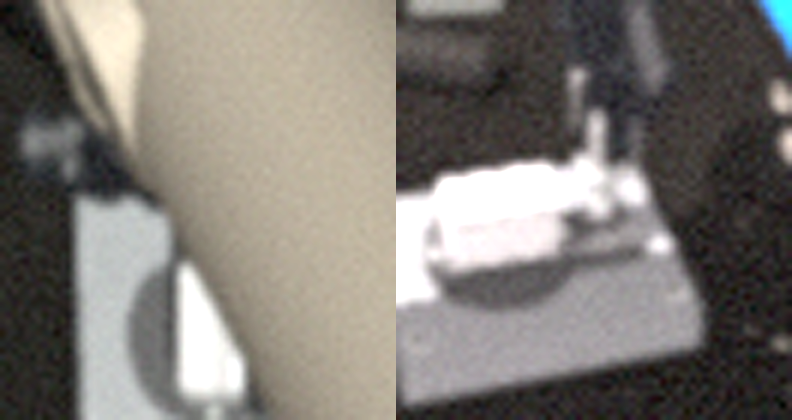

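The pin hangs over the lug: its tip at crop (600,213) is about px (301,207.5), right at the predicted hole column. Next I descend in steps, watching force.

Run:
```python
from h import *
robot.sleep(.3);print(get_tcp_pos())
H=[666.3,25.6]
for z in (78,75,72,69,66,62):
    robot.movel([*H,z],velocity=30)
    p=get_tcp_pos();f=get_contact_force();print(z,np.round(p,1),np.round(f,1),round(get_grip_width(),1),np.round(get_wrist_torque(),2))
    if abs(f[2])>18 or np.hypot(f[0],f[1])>20: break
print(get_clock())
```

```text
[666.5675571   25.569936    82.51832835]
78 [666.   25.4  77.5] [ 0.5  0.  -0.7] 16.8 [-0.03 -0.    0.  ]
75 [666.1  25.4  74.6] [ 0.4 -0.5 -0.5] 16.9 [-0.    0.01  0.04]
72 [666.1  25.4  71.6] [ 1.1 -1.8 -1. ] 16.8 [-0.13  0.01 -0.04]
69 [666.1  25.6  68.6] [-0.7  1.1 -0.6] 16.9 [-0.11  0.02 -0.03]
66 [666.1  25.7  65.7] [-0.1 -0.3 -0.8] 17.0 [-0.05 -0.01  0.01]
62 [665.8  25.7  61.5] [-0.6 -0.2 -0.9] 16.4 [-0.02  0.19  0.02]
21.6
```

Run:
```python
from h import *
H=[666.3,25.6]
for z in (58,54,51,49,48,47,46,45,44,43,42):
    robot.movel([*H,z],velocity=30)
    p=get_tcp_pos();f=get_contact_force();print(z,np.round(p,1),np.round(f,1),round(get_grip_width(),1))
    if f[2]>15 or np.hypot(f[0],f[1])>20: break
print(get_clock())
```

```text
58 [665.8  25.6  57.3] [-1.3  0.1 -1.9] 16.5
54 [665.8  25.7  53.4] [-1.4  0.2 -2.2] 16.5
51 [665.8  25.7  50.5] [-3.3  0.3 -0.9] 16.7
49 [665.8  25.7  48.7] [-3.7  0.9 -0.5] 16.7
48 [665.9  25.7  48. ] [-4.9  0.4  0.8] 16.6
47 [666.   25.7  47.4] [-4.9  0.6  3. ] 16.7
46 [666.1  25.7  47.3] [-5.7 -0.7  6.1] 16.8
45 [666.1  25.7  47.3] [-8.5 -0.4  9.8] 16.6
44 [666.1  25.7  47.2] [-8.8 -2.1 13.3] 16.5
43 [666.1  25.8  47.2] [-11.7  -2.1  16.7] 16.7
24.1667
```

The pin stopped at z = 47.2, as expected for fully home. Next: release, clear the arm and measure the tube and everything else.

Run:
```python
from h import *
fingers.move_gripper(45)
p=get_tcp_pos();robot.movel([p[0],p[1],140],velocity=120)
robot.movep([440,300,260],down(np.pi-.4))
a=snap('top');b=snap('side')
print(get_clock(), 'pin',find(a,'pin',36),find(b,'pin',36))
def both(n,z):
    A=find(a,n,z);B=find(b,n,z);print(n,A[:2],B[:2])
for n,z in(('tube_end_a',15.5),('lens_tube',0),('tweezers_grip',4.5),('tweezers_tip',4.5),('vial_pale',0),('vial_blue',0),('dropper',0)): both(n,z)
for s,n in((a,'top'),(b,'side')):
    for k in('lens_tube','dropper','vial_pale','vial_blue'):
        q=models.silhouettes(s,k)
        if q: M=cv2.moments(q[0]['mask'].astype(np.uint8),True);print(n,k,q[0]['p'],q[0]['box'],np.round(atz(s,[M['m10']/M['m00'],M['m01']/M['m00']],15.5 if k=='lens_tube' else 32)[:2],1))
u=proj(a,[616,24.5,26]);v=proj(b,[616,24.5,26])
cr=lambda s,u:cv2.resize(s['image'][int(u[1])-45:int(u[1])+35,int(u[0])-100:int(u[0])+33],None,fx=3,fy=3,interpolation=2)
cv2.imwrite('pics/pinned.png',np.clip(np.hstack([cr(a,u),cr(b,v)])*1.6,0,255).astype(np.uint8))
```

```text
27.0083 pin [(0.72, [391.9, 196.0], [630.3, -263.1]), (0.47, [275.8, 181.9], [672.7, 28.5])] [(0.48, [299.6, 209.8], [661.5, 22.2])]
tube_end_a [(0.58, [208.0, 214.8], [594.6, 204.3]), (0.45, [279.5, 183.5], [672.9, 19.5])] [(0.73, [266.0, 180.0], [603.7, 205.5]), (0.69, [284.3, 184.6], [654.1, 168.4])]
lens_tube [(0.76, [214.4, 203.6], [626.2, 190.9])] [(0.66, [279.6, 183.9], [645.2, 194.0]), (0.65, [273.5, 183.5], [626.8, 201.0])]
tweezers_grip [(0.53, [230.5, 265.2], [465.8, 147.6])] []
tweezers_tip [(0.74, [331.8, 147.6], [770.0, -120.7]), (0.71, [421.9, 261.1], [467.4, -336.9])] [(0.49, [215.3, 192.4], [439.6, 198.9])]
vial_pale [] [(0.7, [291.7, 275.7], [584.0, -176.9])]
vial_blue [(0.56, [358.9, 184.3], [670.0, -188.5]), (0.48, [394.9, 196.3], [636.1, -280.5])] [(0.69, [320.3, 304.2], [627.9, -279.4])]
dropper [(0.6, [359.5, 181.6], [677.2, -190.4])] [(0.55, [321.7, 274.6], [659.8, -192.7]), (0.45, [280.5, 182.1], [650.2, 202.2])]
top dropper 0.7 [351.3, 171.3, 25.0, 21.8] [ 669.1 -193.7]
top vial_pale 0.52 [205.0, 191.1, 15.1, 22.9] [623.2 191.6]
top vial_blue 0.58 [390.8, 186.9, 14.2, 13.6] [ 635.9 -277.4]
side lens_tube 0.59 [264.0, 175.1, 19.8, 11.6] [622.4 194.6]
side dropper 0.67 [315.9, 245.2, 19.3, 36.8] [ 667.6 -191.7]
side vial_pale 0.64 [316.8, 247.3, 18.3, 32.9] [ 668.5 -190.9]
side vial_blue 0.79 [316.0, 282.7, 13.5, 25.0] [ 632.4 -275. ]
```

View pics/pinned.png

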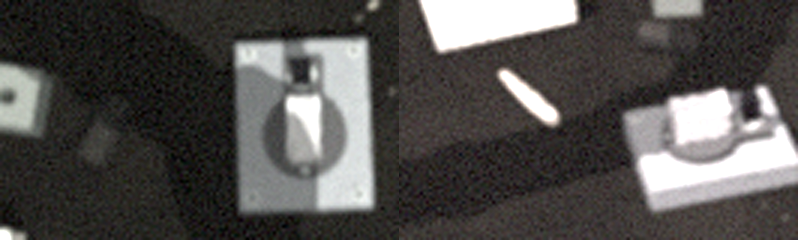

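The pin is upright at the far end of the saddle, seated on the lug. The tube is at crop (98,143). Now I grip it.

Run:
```python
from h import *
C=[622,193];y=np.pi-0.455
fingers.move_gripper(70)
robot.movep([*C,110],down(y))
robot.movel([*C,10],velocity=120)
robot.sleep(.2)
print(get_tcp_pos(),np.round(get_contact_force(),1))
fingers.move_gripper(20);print(get_grip_width(),get_finger_force(),get_tcp_pos(),np.round(get_contact_force(),1))
robot.movel([*C,130],velocity=150)
print(get_grip_width())
robot.movep([590,130,150],down(wrap(np.pi+.0185)))
robot.sleep(.2)
print(get_tcp_pos(),get_clock())
a=snap('top');b=snap('side')
for s,P in((b,[590,130,157]),):
    u=proj(s,P);print(u)
    for q in models.silhouettes(s,'lens_tube')[:2]: print(q['p'],q['box'])
    print(find(s,'tube_end_a',157))
    cv2.imwrite('pics/held.png',np.clip(1.6*cv2.resize(s['image'][int(u[1])-50:int(u[1])+50,int(u[0])-60:int(u[0])+60],None,fx=4,fy=4,interpolation=2),0,255).astype(np.uint8))
for x in(-29,29): print(proj(b,[590+x,130,155]))
```

```text
[622.66299425 193.28983957  11.0266698 ] [-0.9  0.6  0.1]
28.852990411615764 59.448077883571386 [622.34824029 193.18704215  10.4622173 ] [-0.4  0.3  1.8]
28.636027338913827
[589.78595693 131.54335034 149.52356045] 32.9167
[np.float64(265.79854372882664), np.float64(157.8166618591771)]
0.47 [296.5, 197.1, 3.6, 17.2]
0.46 [255.6, 153.4, 23.5, 9.0]
[(0.68, [258.2, 157.2], [569.8, 138.4]), (0.66, [297.6, 209.8], [617.6, -103.2])]
[np.float64(255.8272893010095), np.float64(159.93890386290673)]
[np.float64(275.7340621382944), np.float64(156.85522559494058)]
```

View pics/held.png

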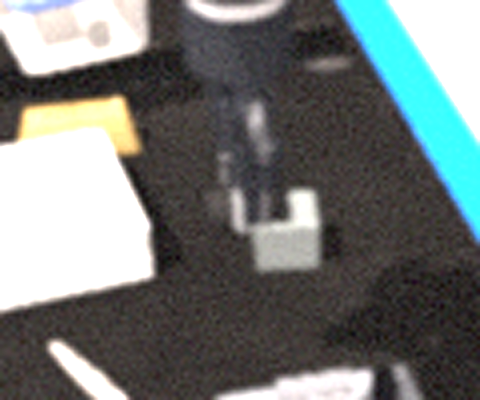

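In the side crop the dark tube spans roughly columns 258–277 and the TCP sits at 265.8, so it is gripped near centre with a slight +x bias of about 3 mm. Now I lay it in the V.

Run:
```python
from h import *
C=[613,24.7]
robot.movel([*C,150],velocity=150)
robot.movel([*C,88],velocity=100);robot.sleep(.2)
print(get_tcp_pos(),np.round(get_contact_force(),1))
for z in (84,82,81,80,79,78,77,76,75):
    robot.movel([*C,z],velocity=30)
    f=get_contact_force();print(z,np.round(get_tcp_pos(),1),np.round(f,1))
    if f[2]>5: break
print(get_clock(),get_grip_width())
```

```text
[613.59325876  24.9243858   88.91454319] [-0.5 -0.7 -0.7]
84 [612.8  24.5  83.7] [-0.9  0.4 -1. ]
82 [612.9  24.6  81.8] [-0.4 -0.  -1.5]
81 [613.   24.7  80.9] [-0.4 -0.3 -0.2]
80 [613.   24.7  80. ] [-0.2 -0.5 -0.2]
79 [613.3  24.3  79.3] [-0.1 -2.   1.7]
78 [613.5  24.3  79. ] [-0.3 -0.8  5.5]
36.4833 28.658375602942677
```

Run:
```python
from h import *
fingers.move_gripper(45)
p=get_tcp_pos();robot.movel([p[0],p[1],170],velocity=100)
robot.movep([400,-150,250],down(wrap(np.pi+.0185)))
a=snap('top');b=snap('side')
u=proj(a,[616,24.5,26]);v=proj(b,[616,24.5,56])
cr=lambda s,u:cv2.resize(s['image'][int(u[1])-35:int(u[1])+35,int(u[0])-33:int(u[0])+33],None,fx=5,fy=5,interpolation=2)
tw=cv2.resize(a['image'][250:285,200:260],None,fx=5,fy=5,interpolation=2)
o=np.hstack([cr(a,u),cr(b,v)]);tw=cv2.copyMakeBorder(tw,0,0,0,o.shape[1]-tw.shape[1],0)
cv2.imwrite('pics/tube.png',np.clip(1.5*np.vstack([o,tw]),0,255).astype(np.uint8))
print(find(a,'tweezers_grip',4.5),find(a,'tweezers_tip',4.5),find(b,'tweezers_grip',4.5),find(b,'tweezers_tip',4.5))
g=cv2.cvtColor(a['image'],cv2.COLOR_BGR2GRAY)[250:285,203:256];_,m=cv2.threshold(g,70,255,0)
c=max(cv2.findContours(m,0,2)[0],key=cv2.contourArea);r=cv2.minAreaRect(c);bx=cv2.boxPoints(r)+[203,250];print(r,get_clock())
print([np.round(atz(a,q,4.5)[:2],1).tolist() for q in bx])
```

```text
[(0.3, [279.9, 213.2], [596.8, 19.9])] [(0.72, [228.2, 264.2], [468.4, 153.5])] [(0.4, [227.8, 202.0], [470.1, 144.2])] [(0.42, [215.2, 193.0], [438.9, 196.1])]
((26.900005340576172, 13.299999237060547), (6.7082037925720215, 38.01315689086914), 63.43495178222656) 39.2667
[[457.6, 196.2], [498.9, 109.6], [483.6, 102.0], [442.4, 188.4]]
```

View pics/tube.png

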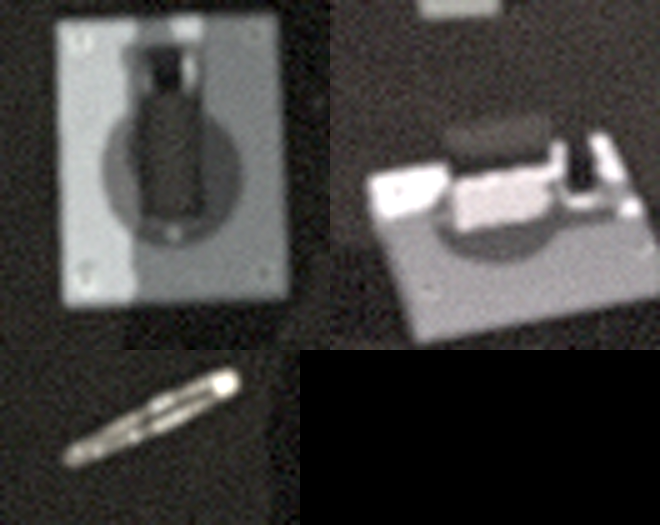

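The tube lies lengthwise and centred in the V, with the pin in place. The tweezers are centred near (470,149), at about -64.5°. Next I move them to the tray.

```bash
cat >> h.py <<'E'
def lower(C,z0,z1,step=1.0,fmax=5,v=30):
    z=z0
    while z>z1:
        z-=step; robot.movel([*C,z],velocity=v)
        if get_contact_force()[2]>fmax: break
    return get_tcp_pos()
E
python3 - <<'E'
from h import *
C=[470.5,149.5]; th=np.radians(-64.5)
c=bestyaw([*C,100],th);print(c);y=c[0][1]
robot.movep([*C,100],down(y))
fingers.move_gripper(40)
robot.movel([*C,14],velocity=120);robot.sleep(.2)
print(np.round(get_contact_force(),1),lower(C,14,2.5,2,5),get_contact_force())
fingers.move_gripper(0);print(get_grip_width(),get_finger_force(),get_tcp_pos())
robot.movel([*C,150],velocity=150);print(get_grip_width(),get_finger_force(),get_clock())
T=[460,-300]
c=bestyaw([*T,150],0);print(c)
robot.movep([*T,150],down(c[0][1]))
robot.movel([*T,25],velocity=120)
print(lower(T,25,7,3,5),get_contact_force())
fingers.move_gripper(30);robot.movel([*T,160],velocity=150);print(get_clock())
E
```

```text
[(np.float64(0.27548924889473486), np.float64(2.0158552860534504), array([ 0.36,  0.47, -0.91,  1.82,  0.43,  1.06, -0.28])), (np.float64(2.7300228830823903), np.float64(-1.1257373675363427), array([ 0.48,  0.58, -1.14,  1.82,  0.58,  1.13,  2.73]))]
[-0.1 -0.4 -0.3] [470.39394025 149.4396801    1.85364547] [-0.23420032  0.64377222  0.30172223]
8.332129490847745 58.708427219535224 [470.67395367 149.60991352   2.22411733]
8.591330850780263 58.498339131474495 45.35
[(np.float64(1.331719300890511), 0.0, array([ 1.12,  0.49, -0.8 ,  1.62,  0.37,  1.2 , -1.33])), (np.float64(1.6551072787759251), -3.141592653589793, array([ 1.29,  0.61, -1.1 ,  1.61,  0.56,  1.28,  1.66]))]
[ 459.76102406 -299.92290627    6.72698744] [ 0.59405995  0.24653219 -0.05294142]
51.2
```

Run:
```python
from h import *
fingers.move_gripper(55)
robot.movep([420,0,250],down(0.5))
a=snap('top','t1.png');b=snap('side','s1.png')
hs=cv2.cvtColor
def pick(s,f,win):
    x0,y0,x1,y1=win;c=s['image'][y0:y1,x0:x1].astype(int);m=f(c).astype(np.uint8)
    n,l,st,ce=cv2.connectedComponentsWithStats(m);i=1+np.argmax(st[1:,4]);return ce[i]+[x0,y0],st[i,4]
bl=lambda c:(c[...,0]>c[...,2]+30)&(c[...,0]>60)
rd=lambda c:(c[...,2]>c[...,0]+50)
wh=lambda c:c.min(-1)>120
for n,z,f,wa,wb in(('pale',60,wh,(348,205,372,228),(280,250,300,268)),('blue',58,bl,(385,180,408,205),(312,278,336,298)),('dropper',92,rd,(350,170,375,192),(318,240,340,262))):
    pa,na=pick(a,f,wa);pb,nb=pick(b,f,wb)
    print(n,pa,na,pb,nb,np.round(atz(a,pa,z)[:2],1),np.round(atz(b,pb,z)[:2],1),np.round(tri([ray(a,pa),ray(b,pb)]),1))
A=a['image'][150:260,330:480];B=b['image'][225:365,240:400]
cv2.imwrite('pics/v.png',np.hstack([cv2.resize(A,(400,293)),cv2.resize(B,(335,293))]))
```

```text
pale [359.53846154 214.67521368] 117 [289.45669291 260.85826772] 127 [ 581.1 -175.2] [ 577.5 -177.3] [ 579.7 -175.4   57.8]
blue [399.69491525 191.78813559] 118 [323.34375   287.5703125] 128 [ 636.4 -277. ] [ 633.5 -275.4] [ 634.6 -276.3   59.4]
dropper [365.17460317 177.01587302] 63 [326.25 251.89] 100 [ 667.4 -187.1] [ 664.2 -198.8] [ 669.  -189.3   80.9]
```

View pics/v.png

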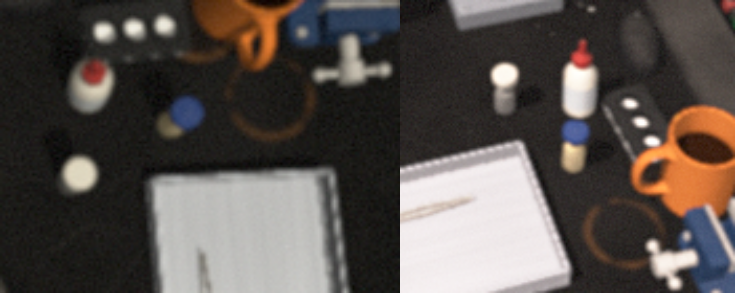

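The tweezers are in the tray, and both vials and the dropper are upright. Next I move them to the box.

```bash
cat >> h.py <<'E'
def carry(C,zg,w,D,yaw=0):
    c=bestyaw([*C,200],yaw)[0][1]
    robot.movep([*C,200],down(c)); fingers.move_gripper(w+26)
    robot.movel([*C,110+zg/3],velocity=150); robot.movel([*C,zg],velocity=90); robot.sleep(.1)
    f=np.round(get_contact_force(),1); fingers.move_gripper(w-12)
    print('grip',f,get_grip_width(),get_finger_force(),np.round(get_tcp_pos(),1))
    z0=get_tcp_pos()[2]
    robot.movel([*C,230],velocity=170)
    c=bestyaw([*D,230],0)[0][1]
    robot.movep([*D,230],down(c)); 
    print('held',get_grip_width(),get_clock())
    robot.movel([*D,z0+16],velocity=170)
    print(lower(D,z0+16,z0+1,2.5,4),get_contact_force()[2])
    fingers.move_gripper(w+12); robot.movel([*D,170],velocity=150); print(get_clock())
E
python3 - <<'E'
from h import *
carry([667,-192.5],44,38,[495,328])
carry([579.5,-176],28,29,[450,328])
E
```

```text
grip [0.7 0.8 0.1] 35.68638962769582 59.957187779309606 [ 667.6 -192.6   45. ]
held 35.35453458303693 60.725
[495.4957523  328.66783648  48.83781984] 12.993239985348016
64.6333
grip [-0.2 -0.2 -1. ] 27.21944159785786 58.742321133613586 [ 580.  -176.    28.6]
held 27.14894713644905 72.2667
[451.62285373 328.63030896  32.40033481] 13.19155344224533
76.3833
```

Run:
```python
from h import *
carry([635,-276],28,29,[411,328])
robot.movep([420,0,280],down(0.5))
robot.sleep(.5)
a=snap('top');b=snap('side')
cv2.imwrite('pics/end.png',np.hstack([cv2.resize(a['image'][150:330,110:470],(480,240)),cv2.resize(b['image'][130:400,160:420],(310,322))[:240] if 0 else cv2.resize(b['image'][130:370,180:420],(240,240))]))
```

```text
grip [ 0.  -0.5 -0.6] 27.072546563340108 58.75077545642853 [ 635.3 -276.1   28.6]
held 27.237109016827123 84.9
[412.89412978 328.47727807  32.37277222] 15.668481148046983
89.0167
```

View pics/end.png

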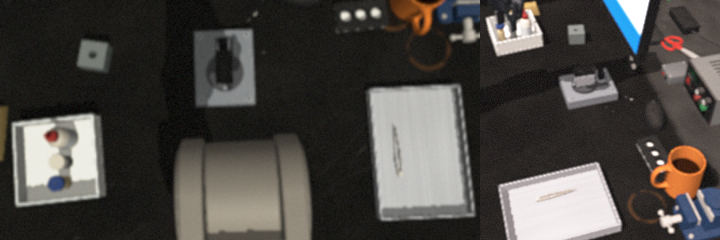

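View pics/t1.png

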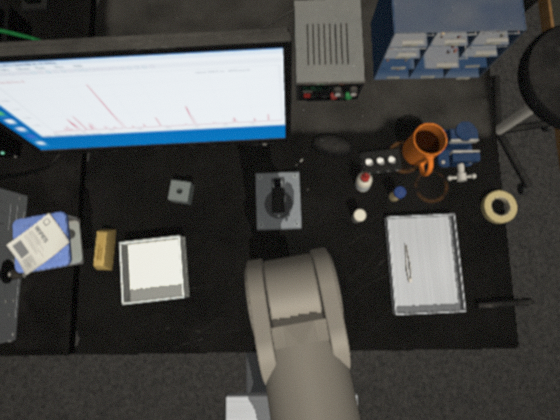

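View pics/s1.png

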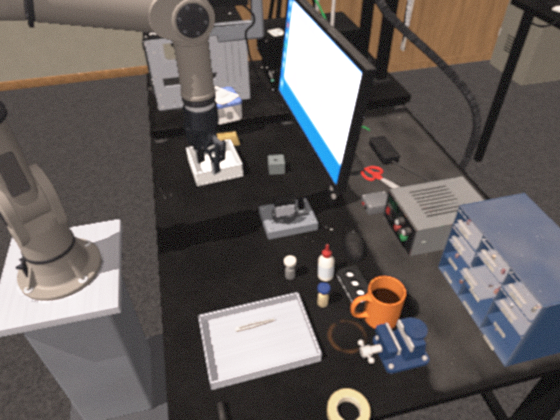

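There are no listed tools left on the bench. The dark bar at (503,302) is not a listed item, so I'm handing in.

```bash
python3 -c "
from cell import *
print(get_clock(),finish_job())"
```

```text
the job is handed in; nothing more can be done
91.575 None
```

I handed in the job at 91.6 s of the allowed 210 s: collar aligned, pin fully home, then the tube laid in the V saddle; tweezers in the tray, both vials and the dropper in the white box, mouse untouched, and no screwdriver or cutters seen.

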